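# Uncover the air manifold and shut the disc-handled valve

### The arm

A 6-joint arm with a two-finger parallel gripper is mounted at the origin on the work surface; the furniture and walls round the work are solid. World frame = base frame: x ahead of the robot, y to its left, z up, the work surface at z = 0. Lengths are in m, angles in rad, forces in N, time in s.
With the tool pointing down it reaches from about 0.4 to 0.825 m from the base axis. Payload 7 kg.
Tool frame: the origin (TCP) lies midway between the tips of the shut fingers; the grasp point (between the pads) lies 19 mm behind it; z points along the fingers, y is the line along which they close (so a half turn about z gives the same grasp; the last joint's range is limited). The gripper opens to 85 mm and grips with 20 to 120 N. Pads are 22 mm wide; open, the fingers measure 114 mm over their backs; the gripper's body (76 mm by 85 mm) begins 54 mm behind the grasp point. The pads swing forward as they close: fully open they stand 13 mm farther back than shut.
Start: joints at [1.539, 0.359, 0.012, 0, -1.224, -0.288], TCP at [0.212, 0.641, 0.231] pointing down, gripper open.
Joint ranges: [-3.07, 3.07], [-1.43, 2.12], [-1.02, 1.25], [-3.03, 1.67], [-3.05, -0], [-3.03, 3.03]. Speed limits (rad/s): [2.39, 2.39, 3.01, 3.14, 3.14, 3.14].

### API

Orientations are given as [roll, pitch, yaw] about the fixed x, y, z axes, in that order (R = Rz(yaw) Ry(pitch) Rx(roll)).
In Python, from workcell import env, claw, viewer gives the robot as it stands. Calls block until the motion is done:
- env.move_to(position, orientation): joint-space move of the TCP to a pose.
- env.move_straight(position, vel=0.15, ori=None, force_limit=None): straight line of the TCP; ori=None keeps the orientation; vel is the mean speed in m/s. With force_limit (N) it stops when the force on the tool has changed by that much, and returns True; else False.
- env.set_joints(angles): joint-space move.
- claw.grip(opening): finger opening in m; the grip force is fixed at half the most; returns when the fingers have stopped.
- env.wait(seconds).
- env.inverse_kinematics(position, orientation): joint angles nearest the present ones, or None.
- env.read_state(): the state.
- viewer.read_camera(name): name is "scene" or "top"; returns a dict with "pixels" (384x512x3 uint8, red, green, blue), "fx", "fy", "cx", "cy" (pixels), "k1" (the pictures are not rectified: a ray, as slopes to the right and down, at radius r is drawn at 1 + k1 r^2 times it, then the intrinsics apply), "R" (3x3) and "t" (3): a world point X has camera coordinates R X + t. Camera axes: x right, y down, z forward; pixel columns grow to the right and rows downward; lengths in m; the calibration is good to about 2 mm. A picture is of the moment at which its call begins. There is no depth.
A pose or a line that the arm cannot do raises env.PlanningError and nothing moves.
- env.close_job(): hands the job in; it is judged then, once.
The state is a dict: "clock": time; "joint_pos": joint angles; "qvel": joint speeds; "tau": joint torques, N m; "tcp_pos": TCP position; "tool_rot": TCP orientation; "wrist_force": force on the tool from outside, world axes, zero at the start; "ft_torque": the same for the moment, N m; "opening": finger opening in m; "finger_force": force on a finger pad.
Only numpy, scipy, OpenCV 4.12 (cv2) and the standard library are available. Lean on these libraries where they do the work, as an engineer would, in place of code of your own. Each camera call takes 0.05 s, during which the arm holds its last target. There are 200 camera calls.

### The job

Push the cover of the air manifold along its runners, all the way to its stop, so that the two valves under it are laid bare. Then push the lever that ends in a round disc over, away from the robot, until it stops, which shuts that valve. Only push with the fingertips: leave the cover open and the plain lever as it is, and do not shift, lift or knock over the things standing round about.

Things in the scene. Friction and masses are not known exactly. Their poses are not given: they have to be found in the camera images.
- manifold: Fixed steel tray of an air manifold, 160 (x) by 372 mm (y); origin: centre of its underside, on the bench; -x side faces the robot, turned up to 0.25 rad. Valve bay at its -y half, empty deck for the open cover at its +y half. Long walls 30 mm high; end wall at y -186 to -181 mm is 86 mm high. Brass stubs jut 10 mm from both long sides at y -130 and -60. Cover open: bay bare for y -181 to -5 mm.
- cover (a joint): Travel in m of the sliding cover along the manifold's +y axis: 0 = over the valves, 0.175 = at its stop over the deck, valves bare. Starts between 0 and 0.02. Captive on its runners (cannot be lifted off), stays where it is left, takes 2 to 4 N to slide.
- cover_panel (a point): Centre of the raised panel on the aluminium cover, 102 mm above the bench, at manifold x 0, y -92 mm + cover travel. Panel 110 (x) by 100 mm (y), 20 mm proud: top at 112 mm, the flat plate round it at 92 mm. Plate 166 by 176 mm, same centre, so a 38 mm ledge lies on the panel's -y side, from where the panel's edge can be pushed towards +y.
- disc_valve_lever (a joint): Angle in rad of the steel lever ending in a round disc (34 mm across, 6 thick). 0 = open, leaning 0.5 rad from upright to manifold -x (the robot); grows when pushed to +x; 1.3 = stop, shut, leaning 0.8 the other way. Starts 0 to 0.15. Disc centre 44, rim 61 mm from the hinge, which runs along manifold y at x +30 mm, 27 mm above the bench. Stays where left; 2 to 4 N moves it.
- disc_valve_tip (a point): Centre of the disc on that lever; moves with it. The valve sits at manifold y = -130 or -60 mm (which of the two changes), its neighbour at the other.
- plain_valve_lever (a joint): Angle in rad of the neighbouring valve's lever, a straight flat steel bar 12 mm wide and 61 mm long without a disc; hinged and reading just as the other. Starts between 0 and 0.15; leave it.
- plain_valve_tip (a point): Point on the plain lever 44 mm from its hinge.
- owl: Loose carved wooden owl, 44 x 54 x 83 mm, standing to the left of the manifold; origin at the centre of its underside.
- tin: Loose round tin, 68 mm diameter, 30 mm high, to the right of the manifold; origin at the centre of its underside.
- offcut: Loose wood offcut, 35 x 60 x 30 mm, to the left of the manifold, beyond the owl; origin at the centre of its underside.

How it is judged:
On the way, in this order (a step that is already met when the one before it is completed fails the run):
1. the cover is pushed fully aside while the disc lever is still open (value of joint cover above 0.16 m and value of joint disc_valve_lever below 0.4 rad), for 0.1 s.
2. the disc lever is pushed over to its stop (value of joint disc_valve_lever above 1.18 rad), for 0.1 s.
At the end, for the whole second after the job is handed in: The cover stands within 20 mm of its stop, the disc lever within 0.15 rad of its shut stop, both at rest; the plain lever is still open (below 0.4 rad); owl, tin and offcut are within 30 mm of where they were (value of joint cover above 0.155 m and value of joint disc_valve_lever above 1.15 rad and value of joint plain_valve_lever below 0.4 rad and distance of each of owl, tin, offcut from where it was at the start of the episode below 0.03 m and velocity of joint cover between -0.01 and 0.01 m/s and velocity of joint disc_valve_lever between -0.1 and 0.1 rad/s); the robot touches nothing.
It fails at once if the carved owl is shoved more than 30 mm, lifted more than 12 mm or knocked over (distance of owl from where it was at the start of the episode above 0.03 m or height (world z) of owl above 0.012 m or angle between owl's own z axis and vertical above 0.5 rad).
It fails at once if the round tin is shoved more than 30 mm, lifted more than 12 mm or knocked over (distance of tin from where it was at the start of the episode above 0.03 m or height (world z) of tin above 0.012 m or angle between tin's own z axis and vertical above 0.5 rad).
It fails at once if the wood offcut is shoved more than 30 mm, lifted more than 12 mm or knocked over (distance of offcut from where it was at the start of the episode above 0.03 m or height (world z) of offcut above 0.012 m or angle between offcut's own z axis and vertical above 0.5 rad).
It fails at once if the valve with the plain lever is worked (its lever turned past 0.4 rad) (value of joint plain_valve_lever above 0.4 rad).
It also fails if it takes over 45 s, if anything falls off the work surface, if the arm or the gripper's body presses on something with over 40 N, if the wrist force passes 120 N, or if a joint passes its speed limit or range.

## Working session

There is one attempt and no reset: what is moved stays moved. The work goes in short steps, each a Python script; the robot and the scene stay as the last script left them, time stands still between calls to the robot, and variables do not carry over. Pictures are saved under pics/ and viewed, at most 10 in all, crops included, and the job is handed in when it is done.

```bash
mkdir -p pics; ls; python3 - <<'E'
from workcell import env, claw, viewer
import cv2
for n in ("scene","top"):
    c=viewer.read_camera(n); cv2.imwrite(f"pics/{n}0.png",cv2.resize(c["pixels"][:,:,::-1],(800,600),interpolation=cv2.INTER_CUBIC))
    print(n,{k:c[k] for k in c if k!="pixels"})
s=env.read_state(); print(s["clock"],s["tcp_pos"],s["tool_rot"])
E
```

```text
pics
scene {'fx': 352.39774065152096, 'fy': 352.39774065152096, 'cx': 259.28380941550733, 'cy': 192.26557111832858, 'k1': -0.09197640624459782, 'R': array([[ 0.75216752, -0.65877529, -0.01609774],
       [-0.39804766, -0.43473787, -0.8078125 ],
       [ 0.52516862,  0.614018  , -0.58921967]]), 't': array([-0.38628145,  0.24540062,  0.72934136])}
top {'fx': 449.5515607286667, 'fy': 449.5515607286667, 'cx': 247.5765366453649, 'cy': 180.21241789958466, 'k1': -0.14857701667565612, 'R': array([[-0.01280146, -0.99987852, -0.00889164],
       [-0.99157802,  0.01384029, -0.12876908],
       [ 0.1288765 ,  0.00716832, -0.99163474]]), 't': array([1.55721119e-04, 4.83952679e-01, 1.25004365e+00])}
0.1 [0.21209686 0.64035485 0.23045077] [ 3.14008725e+00 -1.53720643e-04 -3.19883630e-01]
```

View pics/scene0.png

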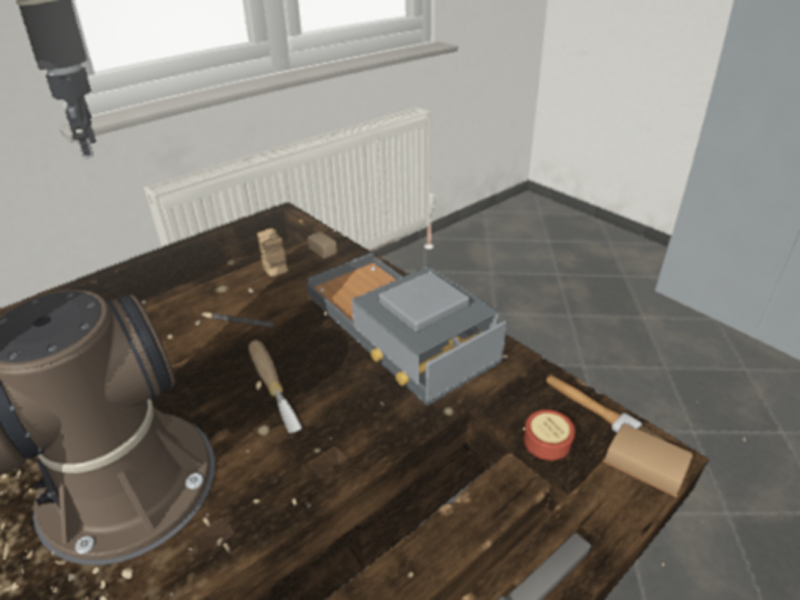

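View pics/top0.png

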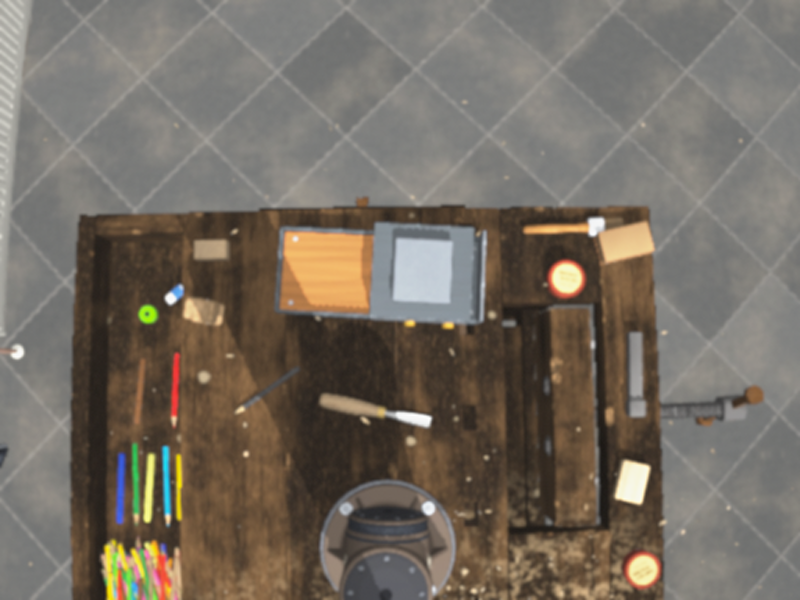

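The scene view shows the cover over the bay, with panel corners near (380,296), (427,272), (469,299) and (404,328). The top view shows the panel at about (394,236)–(451,303), the deck to its left, the owl near (203,311), the offcut (211,249) and the tin (566,278). I'll enlarge both for corner reading.

```bash
python3 - <<'E'
from workcell import viewer
import cv2,numpy as np
a=viewer.read_camera("top")["pixels"][135:215,170:320,::-1]
b=viewer.read_camera("scene")["pixels"][160:260,190:340,::-1]
f=lambda i,s:cv2.resize(i,None,fx=s,fy=s,interpolation=cv2.INTER_CUBIC)
A=f(a,4);B=f(b,2.8)
A=f(a,3.33)[:266,:500]; B=f(b,3.33)[:333,:500]
cv2.imwrite("pics/c.png",np.vstack([A,B]))
print(A.shape,B.shape)
E
```

```text
(266, 500, 3) (333, 500, 3)
```

View pics/c.png

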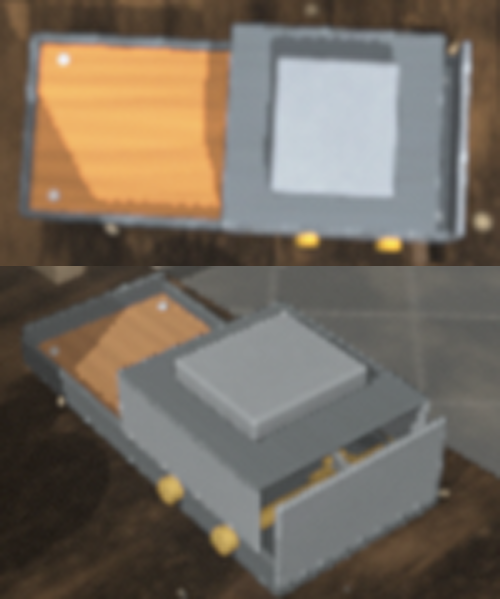

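The crops give panel top corners at top-crop (279,58), (399,64), (395,196), (272,193) and scene-crop (177,365), (280,317), (366,368), (258,425). Plate, tray and end-wall corners are clear too, so I'll fit the pose with the heights free as a check.

```bash
cat > h.py <<'E'
from workcell import env, claw, viewer
import numpy as np, cv2
from scipy.optimize import least_squares
def proj(c,X):
    return cv2.projectPoints(np.asarray(X,float).reshape(-1,3),cv2.Rodrigues(c["R"])[0],c["t"],np.array([[c["fx"],0,c["cx"]],[0,c["fy"],c["cy"]],[0,0,1.]]),np.array([c["k1"],0,0,0.]))[0][:,0]
def ray(c,uv):
    K=np.array([[c["fx"],0,c["cx"]],[0,c["fy"],c["cy"]],[0,0,1.]])
    p=cv2.undistortPoints(np.array([[uv]],float),K,np.array([c["k1"],0,0,0.]))[0,0]
    return -c["R"].T@c["t"], c["R"].T@np.array([p[0],p[1],1])
def atz(c,uv,z):
    o,d=ray(c,uv); return o+d*(z-o[2])/d[2]
def tri(c1,u1,c2,u2):
    (o1,d1),(o2,d2)=ray(c1,u1),ray(c2,u2)
    k=np.linalg.lstsq(np.c_[d1,-d2],o2-o1,rcond=None)[0]
    p,q=o1+k[0]*d1,o2+k[1]*d2; return (p+q)/2,np.linalg.norm(p-q)
E
python3 - <<'E'
from h import *
T=viewer.read_camera("top");S=viewer.read_camera("scene")
tp=lambda u,v:(170+u/3.33-.35,135+v/3.33-.35)
sp=lambda u,v:(190+u/3.33-.35,160+(v-266)/3.33-.35)
pt=[tp(*p) for p in[(272,193),(279,58),(399,64),(395,196)]]
ps=[sp(*p) for p in[(177,365),(280,317),(366,368),(258,425)]]
for a,b in zip(pt,ps): print(tri(T,a,S,b))
# local x,y,z, moves with cover
P=[(-.055,-.042,.112,1),(.055,-.042,.112,1),(.055,-.142,.112,1),(-.055,-.142,.112,1)]
topL=[*zip(P,pt),((.083,-.004,.092,1),tp(232,25)),((.083,-.18,.092,1),tp(447,36)),((-.083,-.18,.092,1),tp(438,235)),((-.083,-.004,.092,1),tp(223,228)),
 ((.08,.186,.03,0),tp(32,36)),((-.08,.186,.03,0),tp(22,215)),((.08,-.186,.086,0),tp(470,43)),((-.08,-.186,.086,0),tp(463,237))]
scL=[*zip(P,ps),((-.083,-.004,.092,1),sp(120,377)),((-.083,-.18,.092,1),sp(262,488)),((.083,-.18,.092,1),sp(428,405)),((-.08,-.186,.086,0),sp(278,505)),((.08,-.186,.086,0),sp(444,420)),((-.08,-.186,0,0),sp(277,592))]
def res(q):
    x,y,a,s,dz=q;r=[]
    for c,L in((T,topL),(S,scL)):
        l=np.array([p for p,_ in L]);u=np.array([p for _,p in L])
        ly=l[:,1]+s*l[:,3]
        W=np.c_[x+np.cos(a)*l[:,0]-np.sin(a)*ly,y+np.sin(a)*l[:,0]+np.cos(a)*ly,l[:,2]+dz]
        r.append((proj(c,W)-u).ravel())
    return np.concatenate(r)
o=least_squares(res,[.6,0,0,0,0],loss="soft_l1");print(o.x.round(4));print(res(o.x).round(1).reshape(-1,2).tolist())
for n,p,z in(("owl",(203,311),.04),("off",(211,249),.03),("tin",(566,278),.03)): print(n,atz(T,(p[0]*.64,p[1]*.64),z))
E
```

```text
(array([ 0.44250599, -0.01755168,  0.10382838]), np.float64(0.0039056836278347404))
(array([ 0.54988053, -0.02259005,  0.10277615]), np.float64(0.003729826934229908))
(array([ 0.54404199, -0.12081893,  0.10693688]), np.float64(0.0007010043200823111))
(array([ 0.43759749, -0.11575208,  0.10636521]), np.float64(0.001963866457526261))
[ 0.4987  0.01   -0.0611  0.0125 -0.0059]
[[-0.1, -0.5], [-0.3, -0.4], [0.6, -0.4], [0.3, 0.3], [0.5, 0.3], [-0.4, 0.0], [0.4, 0.3], [0.1, -0.7], [0.2, -0.1], [-0.6, 0.9], [-0.9, -0.3], [-0.6, -1.0], [-1.3, -0.8], [1.3, -1.4], [1.1, 0.3], [-0.9, 0.5], [-1.1, -0.8], [-1.2, 1.5], [0.7, -1.5], [0.1, 2.1], [0.2, -0.1], [0.1, 2.4]]
owl [0.43331488 0.32988615 0.04      ]
off [0.54973793 0.31988894 0.03      ]
tin [ 0.48612496 -0.33624411  0.03      ]
```

```bash
cat >> h.py <<'E'
O=np.array([.4987,.0100]);A=-.0611
def W(x,y,z): c,s=np.cos(A),np.sin(A); return [O[0]+c*x-s*y,O[1]+s*x+c*y,z]
def st(m=""):
    s=env.read_state();d=np.array(s["tcp_pos"])[:2]-O;c,n=np.cos(A),np.sin(A)
    print(m,"t",round(s["clock"],2),"loc",np.round([c*d[0]+n*d[1],-n*d[0]+c*d[1],s["tcp_pos"][2]],4),"F",np.round(s["wrist_force"],1))
E
python3 - <<'E'
from h import *
ori=[np.pi,0,A-np.pi/2]; y0=-.161+.0125
print(env.inverse_kinematics(W(0,y0,.2),ori),env.inverse_kinematics(W(0,y0,.1),ori),env.inverse_kinematics(W(0,.035,.1),ori))
claw.grip(0.0)
env.move_to(W(0,y0-.003,.2),ori);st("above")
print(env.move_straight(W(0,y0-.003,.101),vel=.1,force_limit=8));st("down")
c=viewer.read_camera("scene")["pixels"][120:270,180:380,::-1]
cv2.imwrite("pics/d.png",cv2.resize(c,(800,600),interpolation=cv2.INTER_CUBIC))
E
```

```text
[ 0.11140339  0.10842242 -0.39478984  0.         -1.06758406 -0.17250339] [ 0.11140339  0.2165878  -0.52471159  0.         -0.82949693 -0.17250339] [ 0.48081879  0.20750612 -0.53716115  0.         -0.82612906 -0.54191879]
above t 3.98 loc [ 0.0003 -0.151   0.2   ] F [-0.7  0.3  0.9]
False
down t 5.12 loc [ 0.0005 -0.1515  0.1016] F [ 0.3  1.  -1.1]
```

View pics/d.png

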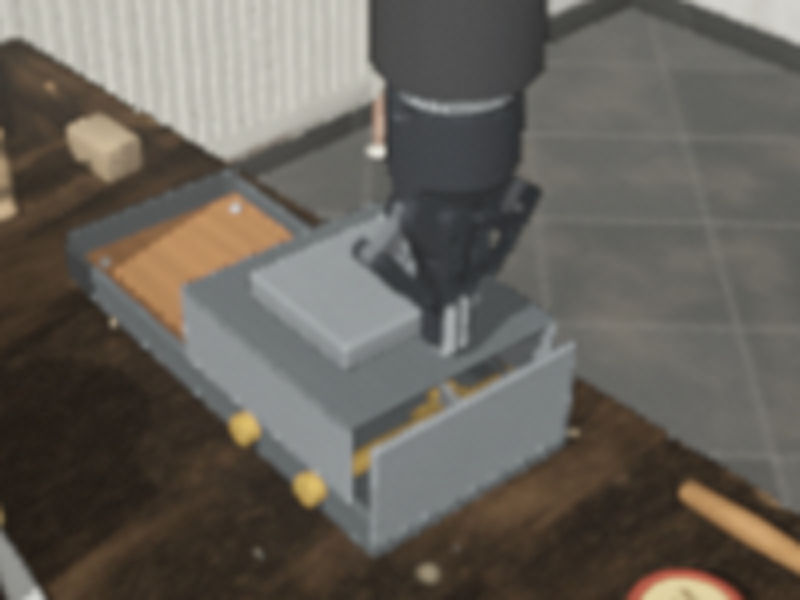

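The shut fingertips, around (450,350), stand just above the ledge on the panel's -y side. I'll push the cover now.

```bash
python3 - <<'E'
from h import *
print(env.move_straight(W(0,.034,.101),vel=.06,force_limit=14));st("pushed")
env.move_straight(W(0,.005,.101),vel=.1);env.move_straight(W(0,.0,.22),vel=.15)
env.move_to(W(-.15,.0,.30),[np.pi,0,A]);st("up")
for n,(r,q) in {"scene":((150,300),(180,380)),"top":((125,230),(170,310))}.items():
    c=viewer.read_camera(n)["pixels"][r[0]:r[1],q[0]:q[1],::-1]
    cv2.imwrite(f"pics/e_{n}.png",cv2.resize(c,(800,600 if n=="scene" else 600),interpolation=cv2.INTER_CUBIC))
E
```

```text
True
pushed t 7.72 loc [-0.0003  0.0212  0.1009] F [ 0.7 -3.9  2.4]
up t 10.19 loc [-1.499e-01  1.000e-04  2.995e-01] F [0.5 0.2 0.7]
```

View pics/e_scene.png

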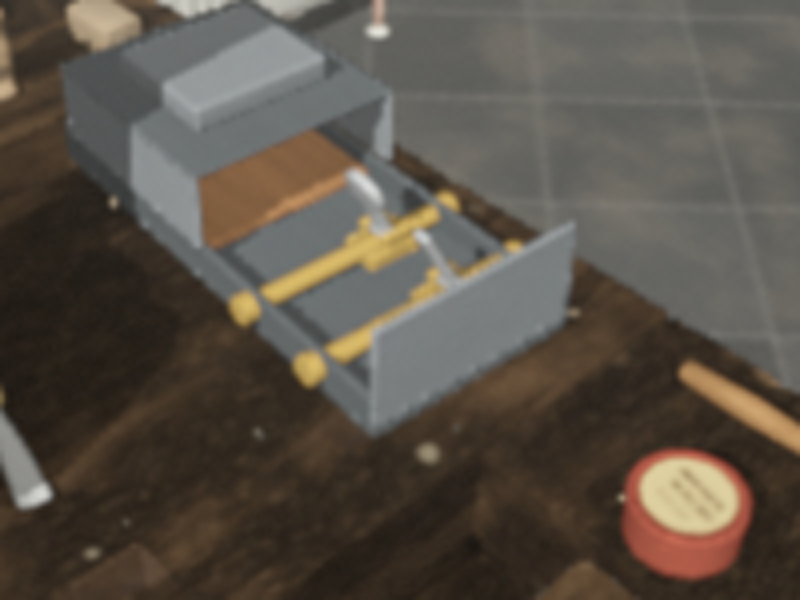

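View pics/e_top.png

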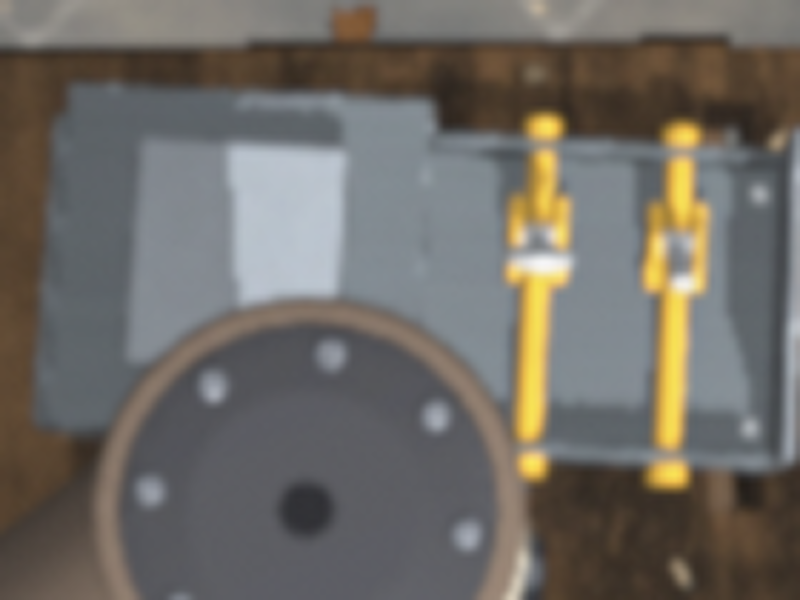

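The cover is at its stop: the push ended on force with the travel at about 0.174. The disc lever is the valve at y -60, seen at scene crop (362,187) and wide in the top crop at (541,262). The plain lever is at y -130. Next I'll push the disc lever.

```bash
python3 - <<'E'
from h import *
T=viewer.read_camera("top");p=atz(T,(264.7-.4,170.85-.4),.078)[:2]-O
yl=-np.sin(A)*p[0]+np.cos(A)*p[1];print("disc local",np.cos(A)*p[0]+np.sin(A)*p[1],yl)
y=-.062; ori=[np.pi,0,A-np.pi/2]
assert abs(yl+.06)<.01
env.move_to(W(-.05,y,.2),ori)
print(env.move_straight(W(-.05,y,.060),vel=.12,force_limit=8));st("down")
print(env.move_straight(W(.064,y,.060),vel=.05,force_limit=14));st("pushed")
E
```

```text
disc local 0.009437416952642157 -0.06258149913189909
False
down t 12.82 loc [-0.0495 -0.0618  0.0605] F [ 1.1 -0.2 -0.1]
True
pushed t 14.71 loc [ 0.0537 -0.0622  0.0596] F [-4.7  4.2 10.2]
```

```bash
python3 - <<'E'
from h import *
env.move_straight(W(.02,-.062,.062),vel=.1);env.move_straight(W(.0,-.062,.2),vel=.15)
env.move_to(W(-.1,.15,.30),[np.pi,0,A-np.pi/2]);st("up")
c=viewer.read_camera("scene");T=viewer.read_camera("top")
def loc(th,r,y,o=0):
    a=th-.5; return W(.03+r*np.sin(a),y,.027+r*np.cos(a))
for th in(1.1,1.2,1.3):print(th,[((proj(c,loc(th,r,-.06))[0]-[180,150])*4).round() for r in(.044,.061)])
cv2.imwrite("pics/f.png",cv2.resize(np.hstack([c["pixels"][150:270,240:340,::-1],T["pixels"][125:245,230:330,::-1]]),(800,480),interpolation=cv2.INTER_CUBIC))
for th in(0,1.1,1.2,1.3):print(th,[((proj(k,loc(th,.061,-.06))[0]-o)*4+[dx,0]).round() for k,o,dx in((c,[240,150],0),(T,[230,125],400))])
E
```

```text
up t 17.27 loc [-0.1     0.1495  0.2992] F [ 0.2  0.2 -0.3]
1.1 [array([408., 167.]), array([420., 145.])]
1.2 [array([412., 168.]), array([425., 147.])]
1.3 [array([416., 170.]), array([430., 149.])]
0 [array([105., 176.]), array([533., 194.])]
1.1 [array([180., 145.]), array([537., 103.])]
1.2 [array([185., 147.]), array([537.,  98.])]
1.3 [array([190., 149.]), array([537.,  92.])]
```

View pics/f.png

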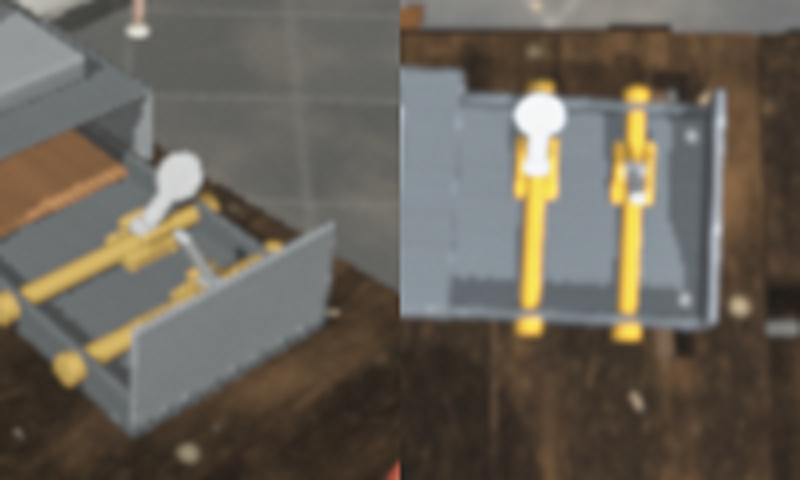

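The disc lever leans away, with its rim at top-view row ≈93 (1.3 rad predicts 92). The plain lever at (635,180) hasn't moved, and the cover is still open. The push stopped on 14 N, which fits the lever being at its stop. I'll hand in.

```bash
python3 -c "
from workcell import env
print(env.close_job())"
```

```text
the job is handed in; nothing more can be done
None
```

I pushed the cover to its stop (about 0.174 m of travel) and the disc lever over to its shut stop (about 1.3 rad), left the plain lever and the things standing round untouched, and handed the job in; no verdict came back.

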